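Load the lid carrier and lift it by its bail

ROBOT

A 6-joint arm with a two-finger parallel gripper is mounted at the origin on a cart in front of the work surface, level with it; the furniture and walls round the work are solid. World frame = base frame: x ahead of the robot, y to its left, z up, the work surface at z = 0. Lengths are in m, angles in rad, forces in N, time in s.
With the tool pointing down it reaches from about 0.3 to 0.775 m from the base axis. Payload 14.6 kg.
Tool frame: the origin (TCP) lies between the finger pads, 19 mm behind the fingertips; this is the grasp point; z points along the fingers, y is the line along which they close (so a half turn about z gives the same grasp; the last joint's range is limited). The gripper opens to 94 mm and grips with 3 to 60 N. Pads are 16 mm wide; open, the fingers measure 119 mm over their backs; the gripper's body (75 mm by 177 mm) begins 78 mm behind the grasp point.
Start: joints at [-1.4, 0.3, 1.521, -0, 1.321, -0.067], TCP at [0.13, -0.535, 0.224] pointing down, gripper open.
Joint ranges: [-3.03, 3.03], [-0.79, 2.21], [0.23, 2.52], [-1.04, 4.18], [0, 3.07], [-2.55, 2.55]. Speed limits (rad/s): [2.22, 2.22, 2.57, 3.14, 3.14, 3.14].

INTERFACE

Orientations are given as [roll, pitch, yaw] about the fixed x, y, z axes, in that order (R = Rz(yaw) Ry(pitch) Rx(roll)).
In Python, from station import ctrl gives the robot as it stands.
- The arm moves only by the shell command python3 shift.py 'ROWS' [OPENING] [FORCE]. ROWS is a JSON list of rows, 1 to 10 of them, each of 6 numbers: dx, dy, dz in m, then a rotation vector rx, ry, rz in rad; each row shifts and turns the commanded pose from where the row before left it, along the tool's axes as they then stand; what a row does not reach is not made up. A row lasts 1/10 s, in which the tool goes at most 0.05 m and 0.15 rad, less where a joint would pass 70% of its speed; a pose out of reach is approached as far as the arm can. OPENING is the finger opening in m, set as the command begins (- or left out keeps the last). The fingers move at their own pace and stop on an object; FORCE is the grip in N (left out, the last holds). Time passes only in rows, so rows that do not move let the fingers close. It prints the time, the measured TCP pose, the force, the opening and the grip force at its end.
- ctrl.get_obs(): the state, without advancing time (a new reading comes with each control period).
- ctrl.camera(name): name is "scene" or "top" or "wrist"; returns a dict with "pixels" (420x560x3 uint8, blue, green, red), "fx", "fy", "cx", "cy" (pixels), "extrinsics" (4x4, takes a point from camera to world coordinates). Camera axes: x right, y up, looking along -z (the intrinsics and any distortion apply to the point x, -y, -z); pixel columns grow to the right and rows downward; lengths in m; the calibration is good to about 2 mm. The wrist camera is an equidistant fisheye: a pixel r from the principal point sees the ray r / f radians off the axis. A picture is of the moment at which its call begins. There is no depth.
- ctrl.hand_in(): hands the job in; it is judged then, once.
The state is a dict: "time_s": time; "qpos": joint angles; "joint_vel": joint speeds; "tau": joint torques, N m; "ee_pos": TCP position; "eef_rot": TCP orientation; "force": force on the tool from outside, world axes, zero at the start; "moment": the same for the moment, N m; "grip_width": finger opening in m; "grip_force": force on a finger pad.
Only numpy, scipy, OpenCV 4.12 (cv2) and the standard library are available. Lean on these libraries where they do the work, as an engineer would, in place of code of your own. Each camera call takes 0.05 s, during which the arm holds its last target. There are 200 camera calls.

TASK

Four pot lids have to go to the kiln together: set the three lids that lie on the table into the empty round seats of the wooden lid carrier, each lying flat in a seat of its own, while the carrier stands on the table. Then swing the carrier's folded bail handle upright, lift the carrier by it about ten centimetres straight up, keeping it level so that no lid leaves its seat, and finish holding it there in the air, still and level: do not put it down or let go. Leave the open pot, the beaker and the glass where they stand.

Things in the scene. Friction and masses are not known exactly. Their poses are not given: they have to be found in the camera images.
- carrier: pale wooden board 146 x 140 mm, top face 24 mm above its feet's underside, with four round seats 61 mm wide, 8 mm deep, 2 x 2 at 68 mm pitch; a steel ear 22 mm wide at the middle of each y side (y = +-72 mm), to z = 69 mm. About 0.46 kg empty. Origin: centre of the underside; z up; x to the side where the bail lies folded (the robot's right), y along the bail's pivot line
- seat_1 (a point): centre of the floor of the seat at carrier x = -34, y = +34 mm, 16 mm above the carrier's underside; axes as the carrier's; lid_d already lies in it
- seat_2 (a point): the same for the seat at carrier x = -34, y = -34 mm; empty
- seat_3 (a point): the same for the seat at carrier x = +34, y = +34 mm; empty
- seat_4 (a point): the same for the seat at carrier x = +34, y = -34 mm; empty
- bail (a joint): angle of the bail handle, rad: 0 folded level to the carrier's +x side, 1.57 upright over its middle. It swings freely about the line through carrier x = 0, z = 58 mm, parallel to y, and falls back if let go; the carrier hangs from this free pivot. Two arms of 6 mm rod at y = +-80 mm, 120 mm long, and a crossbar
- bail_grip (a point): middle of the bail's round wooden grip (14 mm thick, 90 mm long along the carrier's y), 120 mm from the pivot line; folded it lies at carrier x = 120, z = 58 mm, 40 mm clear of the board. The grip can turn between the finger pads while the bail swings. Axes: y along the grip, x outward along the bail's arms
- lid_a: fired clay pot lid, off-white: a round domed flange 56 mm across and 13 mm high with a ball knob 27 mm across on top (ball centre 26 mm, top 39 mm above the underside), 42 g; all four lids are alike. Origin: centre of the underside, z up; yaw means nothing. Starts on the table
- lid_b: fired clay pot lid, off-white: a round domed flange 56 mm across and 13 mm high with a ball knob 27 mm across on top (ball centre 26 mm, top 39 mm above the underside), 42 g; all four lids are alike. Origin: centre of the underside, z up; yaw means nothing. Starts on the table
- lid_c: fired clay pot lid, off-white: a round domed flange 56 mm across and 13 mm high with a ball knob 27 mm across on top (ball centre 26 mm, top 39 mm above the underside), 42 g; all four lids are alike. Origin: centre of the underside, z up; yaw means nothing. Starts on the table
- lid_d: fired clay pot lid, off-white: a round domed flange 56 mm across and 13 mm high with a ball knob 27 mm across on top (ball centre 26 mm, top 39 mm above the underside), 42 g; all four lids are alike. Origin: centre of the underside, z up; yaw means nothing. Starts in seat_1 of the carrier
- open_pot: bystander: olive clay pot without a lid, 67 mm wide, 76 mm high, at the back of the work, beyond the lids. Origin: centre of the underside
- mauve_beaker: bystander: mauve beaker with a wavy rim, 66 mm wide, 70 mm high, at the back right of the carrier. Origin: centre of the underside
- blue_glass: bystander: small flared water glass, 62 mm wide, 72 mm high, at the front right of the carrier. Origin: centre of the underside

How it is judged:
On the way, in this order (a step that is already met when the one before it is completed fails the run):
1. all four seats hold a lid, lying flat, while the carrier stands on the table (distance between any of lid_a, lid_b, lid_c, lid_d and seat_1 below 0.0055 m and distance between any of lid_a, lid_b, lid_c, lid_d and seat_2 below 0.0055 m and distance between any of lid_a, lid_b, lid_c, lid_d and seat_3 below 0.0055 m and distance between any of lid_a, lid_b, lid_c, lid_d and seat_4 below 0.0055 m and angle between the z axis of each of lid_a, lid_b, lid_c, lid_d and the z axis of carrier, either way round below 0.1 rad and height (world z) of carrier below 0.01 m), for 0.2 s.
2. the bail stands upright and the carrier hangs from it clear of the table (height (world z) of carrier between 0.06 and 0.2 m and angle between carrier's own z axis and vertical below 0.09 rad and contact force between the fingers and carrier above 2 N and distance between the grasp point and bail_grip below 0.05 m and value of joint bail between 1.2 and 1.95 rad), for 0.3 s.
At the end, for the whole second after the job is handed in: Each of the four seats holds a lid lying flat; the carrier hangs by its upright bail (1.2-1.95 rad) from the fingers, TCP within 50 mm of the grip's middle, 60-200 mm up over the spot between the crates, level within 0.09 rad, still (under 0.03 m/s, 0.15 rad/s) (all of step 2 and distance between any of lid_a, lid_b, lid_c, lid_d and seat_1 below 0.0055 m and distance between any of lid_a, lid_b, lid_c, lid_d and seat_2 below 0.0055 m and distance between any of lid_a, lid_b, lid_c, lid_d and seat_3 below 0.0055 m and distance between any of lid_a, lid_b, lid_c, lid_d and seat_4 below 0.0055 m and angle between the z axis of each of lid_a, lid_b, lid_c, lid_d and the z axis of carrier, either way round below 0.1 rad and world y of carrier below 0.06 m and world x of carrier between 0.46 and 0.66 m and linear speed of carrier below 0.03 m/s and angular speed of carrier below 0.15 rad/s); the arm keeps its last pose, push and grip.
It fails at once if a bystander (open pot, beaker or glass) is moved by more than 25 mm (distance of any of open_pot, mauve_beaker, blue_glass from where it was at the start of the episode above 0.025 m).
It fails at once if the carrier tips by more than 0.3 rad (angle between carrier's own z axis and vertical above 0.3 rad).
It also fails if it takes over 72 s, if anything falls off the work surface, if the arm or the gripper's body presses on something with over 40 N, if the wrist force passes 120 N, or if a joint passes its speed limit or range.

## Working session

There is one attempt and no reset: what is moved stays moved. The work goes in short steps, Python scripts to look and compute and a shell command to move; the robot and the scene stay as the last step left them, time stands still between calls to the robot, and variables do not carry over. Pictures are saved under pics/ and viewed, at most 10 in all, crops included, and the job is handed in when it is done.

```bash
ls; mkdir -p pics; python3 - <<'E'
from station import ctrl
import cv2,numpy as np
o=ctrl.get_obs();print(o['time_s'],o['ee_pos'],o['eef_rot'],o['grip_width'])
for n in ['top','scene']:
    c=ctrl.camera(n);cv2.imwrite(f'pics/{n}0.png',c['pixels']);print(n,c['fx'],c['cx'],c['cy'],np.round(c['extrinsics'],3).tolist(),[k for k in c])
E
```

```text
pics
shift.py
station.py
0.0 [ 0.12953155 -0.53428382  0.22367921] [-3.14044755e+00 -7.47894344e-05  2.37866932e-01] 0.09376607335757103
top 456.7919743782221 278.39431562970583 207.92147797913708 [[0.022, 0.978, -0.209, 0.321], [-1.0, 0.021, -0.007, -0.039], [-0.002, 0.209, 0.978, 1.307], [0.0, 0.0, 0.0, 1.0]] ['pixels', 'fx', 'fy', 'cx', 'cy', 'extrinsics']
scene 486.75835161558433 278.554905341304 203.81953192358998 [[-0.742, 0.473, -0.475, -0.021], [-0.67, -0.517, 0.532, 0.62], [0.006, 0.713, 0.701, 0.925], [0.0, 0.0, 0.0, 1.0]] ['pixels', 'fx', 'fy', 'cx', 'cy', 'extrinsics']
```

View pics/top0.png

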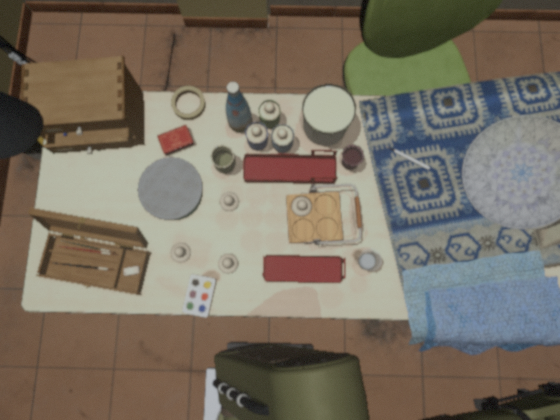

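View pics/scene0.png

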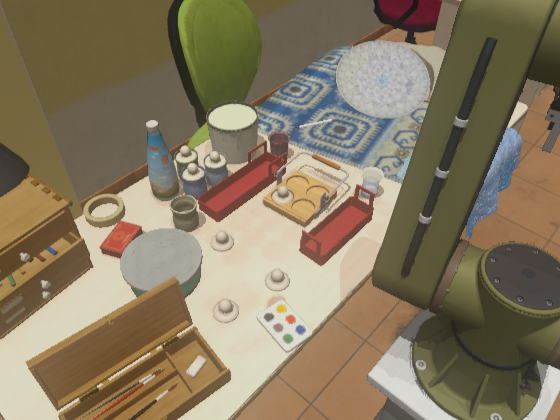

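The top view shows the carrier at about (315,217), its bail folded to the right with the grip near (355,215). The lids are at about (229,201), (180,252) and (228,263), with lid_d at (302,204). Red crates lie above and below the carrier at about (290,168) and (304,268).

```bash
cat > h.py <<'E'
import numpy as np,cv2
from station import ctrl
from scipy.spatial.transform import Rotation as R
def rays(c,uv,fish=False):
    uv=np.atleast_2d(uv).astype(float);a=(uv[:,0]-c['cx'])/c['fx'];b=(uv[:,1]-c['cy'])/c['fy']
    if fish:
        t=np.hypot(a,b);s=np.where(t>1e-9,np.sin(t)/np.maximum(t,1e-9),1);d=np.c_[a*s,-b*s,-np.cos(t)]
    else: d=np.c_[a,-b,-np.ones_like(a)]
    E=np.array(c['extrinsics']);return E[:3,3],d@E[:3,:3].T
def plane(c,uv,z,fish=False):
    o,d=rays(c,uv,fish);return o+d*((z-o[2])/d[:,2])[:,None]
def proj(c,P,fish=False):
    E=np.array(c['extrinsics']);p=(np.atleast_2d(P)-E[:3,3])@E[:3,:3];x,y,z=p[:,0],-p[:,1],-p[:,2]
    if fish:
        r=np.hypot(x,y);t=np.arctan2(r,z);k=t/np.maximum(r,1e-9)
    else: k=1/z
    return np.c_[c['cx']+c['fx']*x*k,c['cy']+c['fy']*y*k]
def tri(l):
    A=np.zeros((3,3));b=np.zeros(3)
    for o,d in l:
        d=d[0]/np.linalg.norm(d[0]);M=np.eye(3)-np.outer(d,d);A+=M;b+=M@o
    return np.linalg.solve(A,b)
def tool(dw):  # world displacement -> tool axes
    return R.from_euler('xyz',ctrl.get_obs()['eef_rot']).inv().apply(dw)
E
python3 - <<'E'
from h import *
im=cv2.imread('pics/top0.png')
a=cv2.resize(im[140:290,155:385],None,fx=3.4,fy=3.4,interpolation=cv2.INTER_CUBIC)
cv2.imwrite('pics/top_crop.png',a)
c=ctrl.camera('top')
print(np.round(plane(c,[[229,198],[180,250],[228,261],[302,203]],.03),3))
E
```

```text
[[ 0.621  0.112  0.03 ]
 [ 0.468  0.243  0.03 ]
 [ 0.44   0.107  0.03 ]
 [ 0.611 -0.098  0.03 ]]
```
View pics/top_crop.png

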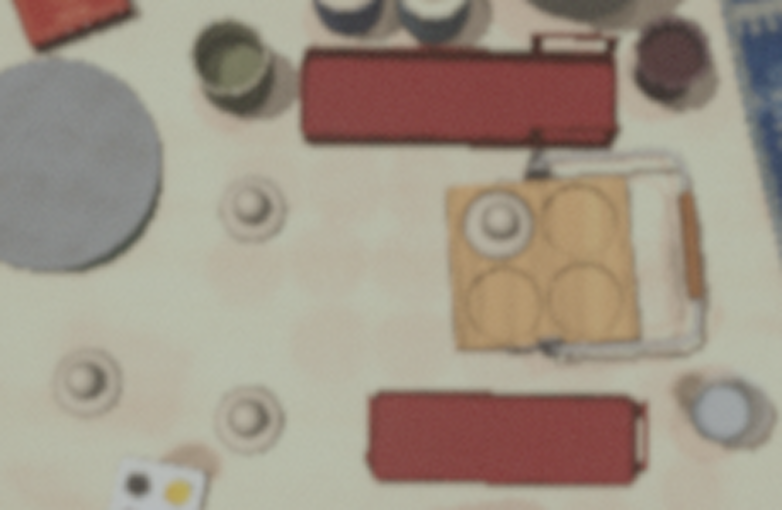

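The enlarged crop shows the same layout, with the carrier turned only slightly. I'll measure the lids by triangulation and the carrier by its wood mask.

```bash
python3 - <<'E'
from h import *
T=ctrl.camera('top');S=ctrl.camera('scene')
def blob(c,seed,h=16):
    g=cv2.GaussianBlur(c['pixels'].min(2),(3,3),0).astype(int);u,v=np.round(seed).astype(int)
    w=g[v-h:v+h+1,u-h:u+h+1];bg=np.percentile(w,80)
    m=(w<bg-14).astype('uint8');m=cv2.morphologyEx(m,cv2.MORPH_CLOSE,np.ones((5,5)))
    cs,_=cv2.findContours(m,0,1);k=max(cs,key=cv2.contourArea);(x,y),r=cv2.minEnclosingCircle(k)
    e=cv2.fitEllipse(k);return (e[0][0]+u-h,e[0][1]+v-h),e[1],r
for s in [[229,201],[180,252],[228,263]]:
    t,et,rt=blob(T,s);P=plane(T,t,.005)[0]
    q=proj(S,P)[0];s2,es,rs=blob(S,q,22)
    print(np.round(t,1),np.round(et,1),np.round(P,4),'scene',np.round(s2,1),np.round(es,1),np.round(plane(S,s2,.005)[0],4),'tri',np.round(tri([rays(T,t),rays(S,s2)]),4))
for n,c in (('T',T),('S',S)):
    hsv=cv2.cvtColor(c['pixels'],cv2.COLOR_BGR2HSV);m=cv2.inRange(hsv,(8,70,120),(25,255,255))
    q=proj(c,[.575,-.125,.024])[0].astype(int);roi=np.zeros_like(m);roi[q[1]-50:q[1]+50,q[0]-60:q[0]+60]=255;m&=roi
    m=cv2.morphologyEx(m,cv2.MORPH_OPEN,np.ones((3,3)))
    cs,_=cv2.findContours(m,0,1)
    for k in cs:
        if cv2.contourArea(k)>30:
            Q=plane(c,k.reshape(-1,2),.024)[:,:2]*1000
            r=cv2.minAreaRect(Q.astype('float32'));print(n,cv2.contourArea(k),np.round(r[0],1),np.round(r[1],1),round(r[2],2))
            Q=plane(c,k.reshape(-1,2),.058)[:,:2]*1000
            r=cv2.minAreaRect(Q.astype('float32'));print('   at58',np.round(r[0],1),np.round(r[1],1),round(r[2],2))
E
```

```text
[229.8 201.6] [18.  19.9] [0.6158 0.1122 0.005 ] scene [222.4 241.9] [19.7 22.8] [0.6154 0.1168 0.005 ] tri [ 6.180e-01  1.134e-01 -3.000e-04]
[181.7 252.1] [17.5 20.8] [0.4651 0.2432 0.005 ] scene [225.4 310.8] [24.5 26.8] [0.4638 0.25   0.005 ] tri [ 0.4672  0.2459 -0.0037]
[226.  265.4] [18.2 32. ] [0.4299 0.1148 0.005 ] scene [276.5 285.8] [24.1 37.7] [0.4258 0.1246 0.005 ] tri [ 0.4317  0.1169 -0.0087]
T 109.0 [ 589.3 -258.5] [88.1 14.3] 2.99
   at58 [ 582.2 -252.7] [85.7 13.9] 2.99
T 2082.0 [ 572.3 -132.5] [141.2 152.7] 4.71
   at58 [ 565.7 -130. ] [137.5 148.7] 4.71
S 1784.5 [ 569.  -124.2] [151.1 169.6] 4.76
   at58 [546.7 -96.1] [145.4 163.2] 4.76
S 108.0 [ 608.8 -287.1] [92.7 21.3] 4.52
   at58 [ 585.1 -252.9] [89.2 20.5] 4.52
```

```bash
python3 shift.py '[[0.043,-0.024,0,0,0,0],[0.043,-0.024,0,0,0,0],[0.043,-0.024,0,0,0,0],[0.043,-0.024,0,0,0,0],[0.043,-0.024,0,0,0,0],[0.043,-0.024,0,0,0,0],[0.043,-0.024,0,0,0,0],[0.043,-0.024,0,0,0,0],[0.043,-0.024,0,0,0,0],[0.043,-0.024,0,0,0,0]]' 0.05; python3 shift.py '[[0.043,-0.024,0,0,0,0],[0.043,-0.024,0,0,0,0],[0,0,0,0,0,0.09],[0,0,0,0,0,0.09],[0,0,0,0,0,0],[0,0,0,0,0,0]]'
python3 - <<'E'
from h import *
import pickle
c=ctrl.camera('wrist');pickle.dump(c,open('w0.pkl','wb'));cv2.imwrite('pics/w0.png',c['pixels']);print(c['fx'],c['cx'],c['cy'],np.round(c['extrinsics'],3).tolist())
E
```

```text
time_s: 1.25
ee_pos: [0.4921, -0.1982, 0.2243]
eef_rot: [3.141, -0.0, 0.238]
force: [0.1, -0.4, 0.2]
grip_width: 0.05
grip_force: 0.0
time_s: 1.85
ee_pos: [0.5631, -0.1332, 0.2242]
eef_rot: [-3.142, 0.0, 0.06]
force: [0.4, 0.5, -0.3]
grip_width: 0.0501
grip_force: 0.0
325.19226210127806 283.991278390101 211.893094434396 [[0.06, 0.969, 0.24, 0.632], [-0.998, 0.058, 0.015, -0.129], [0.0, -0.24, 0.971, 0.384], [0.0, 0.0, 0.0, 1.0]]
```

View pics/w0.png

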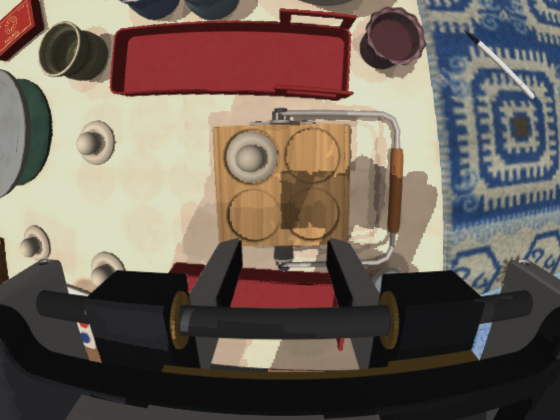

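The wrist view is clear: the board spans about x 215–350 and y 124–245, and the grip runs at (395,150–232). Lid_d's flange is at about (250,156), the empty seats at (313,155), (253,213) and (312,212), and the far lid at (96,143).

```bash
python3 - <<'E'
from h import *
import pickle
c=pickle.load(open('w0.pkl','rb'));im=c['pixels'];hsv=cv2.cvtColor(im,cv2.COLOR_BGR2HSV)
for p in [(285,140),(225,180),(295,185),(397,190),(310,200),(200,200),(218,200),(96,165),(60,190)]: print(p,hsv[p[1],p[0]],end=' ')
print()
m=cv2.inRange(hsv,(5,100,50),(25,255,255))
m2=m.copy();m2[:,:380]=0;m2[:,410:]=0;m2[240:]=0;m2[:140]=0
k=max(cv2.findContours(m2,0,1)[0],key=cv2.contourArea)
for z in (.058,):
    r=cv2.minAreaRect((plane(c,k.reshape(-1,2),z,True)[:,:2]*1000).astype('float32'));print('grip',np.round(r[0],1),np.round(r[1],1),r[2])
m1=m.copy();m1[:,:200]=0;m1[:,370:]=0;m1[250:]=0;m1[:110]=0
L=[];Rr=[];Tt=[]
for v in range(132,238,3):
    x=np.where(m1[v])[0]
    if len(x)>40:L.append((x[0],v));Rr.append((x[-1],v))
for u in list(range(225,268,3))+list(range(297,345,3)):
    y=np.where(m1[:,u])[0]
    if len(y):Tt.append((u,y[0]))
for n,e,ax in(('L',L,1),('R',Rr,1),('far',Tt,0)):
    P=plane(c,e,.024,True);x,y=(P[:,0],P[:,1]) if ax==1 else (P[:,1],P[:,0])
    f=np.polyfit(x-np.mean(x),y,1);res=y-np.polyval(f,x-np.mean(x));ok=abs(res)<.003;f=np.polyfit(x[ok]-np.mean(x),y[ok],1)
    print(n,np.round(f,4),np.round(np.mean(x),4),'n',ok.sum(),len(ok),e[0],e[-1])
# seat circles & lids
g=cv2.GaussianBlur(cv2.cvtColor(im,cv2.COLOR_BGR2GRAY),(5,5),0)
for s in [(250,156),(313,155),(253,213),(312,212),(96,143)]:
    h=36;w=g[s[1]-h:s[1]+h,s[0]-h:s[0]+h]
    C=cv2.HoughCircles(w,cv2.HOUGH_GRADIENT,1,10,param1=60,param2=12,minRadius=16,maxRadius=32)
    if C is not None:
        for q in C[0][:3]:
            p=q[:2]+np.array(s)-h;print(s,np.round(p,1),q[2],np.round(plane(c,p,.024,True)[0],4),np.round(plane(c,p,.005,True)[0],4))
E
```

```text
(285, 140) [ 16 129 170] (225, 180) [ 16 130 189] (295, 185) [ 16 129  95] (397, 190) [ 13 162  96] (310, 200) [ 16 127 124] (200, 200) [ 25  42 219] (218, 200) [ 16 130 177] (96, 165) [ 24  44 213] (60, 190) [ 33  28 222] 
grip [ 581.2 -250. ] [90.1 14.3] 4.547433853149414
L [ 0.0814 -0.0551] 0.5702 n 36 36 (np.int64(213), 132) (np.int64(219), 237)
R [ 0.0742 -0.2053] 0.5792 n 36 36 (np.int64(349), 132) (np.int64(347), 237)
far [-0.0788  0.6419] -0.1283 n 31 31 (225, np.int64(126)) (342, np.int64(124))
(250, 156) [250.5 157.5] 28.0 [ 0.6032 -0.0935  0.024 ] [ 0.6016 -0.0917  0.005 ]
(250, 156) [238.5 157.5] 21.3 [ 0.6025 -0.0801  0.024 ] [ 0.601  -0.0775  0.005 ]
(250, 156) [253.5 144.5] 22.4 [ 0.6178 -0.0962  0.024 ] [ 0.617  -0.0944  0.005 ]
(313, 155) [309.5 154.5] 27.0 [ 0.6104 -0.1585  0.024 ] [ 0.6092 -0.1601  0.005 ]
(313, 155) [317.5 146.5] 28.1 [ 0.6199 -0.1668  0.024 ] [ 0.6192 -0.1688  0.005 ]
(313, 155) [325.5 153.5] 25.7 [ 0.6128 -0.1762  0.024 ] [ 0.6117 -0.1787  0.005 ]
(253, 213) [251.5 214.5] 25.7 [ 0.5381 -0.0974  0.024 ] [ 0.5331 -0.0957  0.005 ]
(253, 213) [261.5 212.5] 31.4 [ 0.5412 -0.1087  0.024 ] [ 0.5363 -0.1077  0.005 ]
(253, 213) [241.5 214.5] 24.3 [ 0.5374 -0.0858  0.024 ] [ 0.5324 -0.0835  0.005 ]
(312, 212) [311.5 212.5] 28.1 [ 0.5446 -0.1658  0.024 ] [ 0.54   -0.1677  0.005 ]
(96, 143) [ 96.5 138.5] 18.0 [0.6225 0.1019 0.024 ] [0.622  0.1141 0.005 ]
(96, 143) [ 97.5 148.5] 16.9 [0.6101 0.1004 0.024 ] [0.6089 0.1125 0.005 ]
(96, 143) [ 83.5 142.5] 28.0 [0.6179 0.1226 0.024 ] [0.6172 0.1359 0.005 ]
```

The carrier pose is consistent from two measures: origin (0.572,-0.130), yaw 0.078. Next I go to the first lid.

```bash
cat >> h.py <<'E'
def lid(seed,tag,zr=.005):  # find lid flange and knob in wrist image near world seed; print both and tool step
    import os
    c=ctrl.camera('wrist');cv2.imwrite(f'pics/{tag}.png',c['pixels'])
    p=proj(c,[[*seed,.0],[*seed,.026]],True);print('expected px base/ball',np.round(p,1).tolist())
    g=cv2.GaussianBlur(c['pixels'].min(2),(3,3),0);h=45;u,v=p[0].astype(int);y0=max(v-h,0);x0=max(u-h,0);w=g[y0:v+h,x0:u+h].astype(int)
    m=(w<np.percentile(w,70)-14).astype('uint8')*255
    m=cv2.morphologyEx(m,cv2.MORPH_CLOSE,np.ones((5,5)))
    for k in cv2.findContours(m,0,1)[0]:
        if cv2.contourArea(k)>250:
            e=cv2.fitEllipse(k);q=np.array(e[0])+[x0,y0];hull=cv2.convexHull(k)
            print('blob',cv2.contourArea(k),np.round(q,1),np.round(e[1],1),np.round(plane(c,q,zr,True)[0],4))
    return c
def go(x,y,z,yaw=.078):
    o=ctrl.get_obs();print('at',np.round(o['ee_pos'],4),'t',round(o['time_s'],2),'tool step',np.round(tool(np.array([x,y,z])-o['ee_pos']),4),'rz',round(o['eef_rot'][2]-yaw,3))
E
python3 shift.py '[[0.0113,-0.0404,0.0173,0,0,-0.018],[0.0113,-0.0404,0.0173,0,0,0],[0.0113,-0.0404,0.0173,0,0,0],[0.0113,-0.0404,0.0173,0,0,0],[0.0113,-0.0404,0.0173,0,0,0],[0.0113,-0.0404,0.0173,0,0,0],[0,0,0,0,0,0],[0,0,0,0,0,0]]' 0.05
python3 -c "
from h import *
lid((.616,.113),'l1');go(.616,.113,.026)"
```

```text
time_s: 2.7
ee_pos: [0.613, 0.1139, 0.1201]
eef_rot: [3.141, 0.001, 0.078]
force: [0.2, 0.3, 0.2]
grip_width: 0.05
grip_force: 0.0
expected px base/ball [[285.3, 208.8], [285.4, 216.2]]
blob 5276.0 [291.1 217. ] [81.1 90. ] [0.6102 0.1075 0.005 ]
at [0.6132 0.1131 0.1207] t 2.75 tool step [0.0027 0.0003 0.0947] rz -0.001
```

View pics/l1.png

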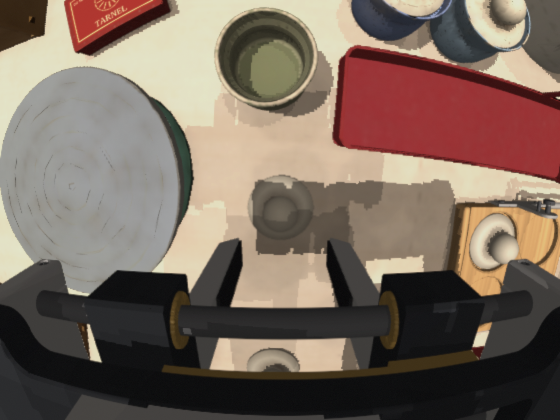

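Lid 1 lies in the gripper's shadow. Its flange spans about x 248–313 and y 175–240, centred near (280.5,207), with the knob near (278,209). I'll refine that with circles.

```bash
cat >> h.py <<'E'
def circ(c,u,v,h,r0,r1,zs,n=4,p2=12):
    g=cv2.createCLAHE(4,(4,4)).apply(cv2.cvtColor(c['pixels'],cv2.COLOR_BGR2GRAY)[v-h:v+h,u-h:u+h]);g=cv2.GaussianBlur(g,(3,3),0)
    C=cv2.HoughCircles(g,cv2.HOUGH_GRADIENT,1,4,param1=80,param2=p2,minRadius=r0,maxRadius=r1)
    for q in ([] if C is None else C[0][:n]):
        p=q[:2]+np.array([u-h,v-h]);print(np.round(p,1),round(float(q[2]),1),*[np.round(plane(c,p,z,True)[0,:2],4) for z in zs])
E
python3 -c "
from h import *
c=ctrl.camera('wrist')
print('flange');circ(c,281,207,45,28,38,[.004])
print('knob');circ(c,279,209,30,14,22,[.026])
print('flange seat');circ(c,493,241,50,20,30,[.02])
"
```

```text
flange
[279.5 207.5] 32.7 [0.6179 0.1174]
[283.5 204.5] 28.6 [0.6208 0.1141]
[280.5 212.5] 28.6 [0.6135 0.1162]
[274.5 206.5] 28.6 [0.6185 0.1218]
knob
[281.5 214.5] 21.4 [0.6174 0.1154]
[276.5 212.5] 18.1 [0.6187 0.1196]
[274.5 219.5] 15.8 [0.6128 0.1208]
[286.5 214.5] 18.1 [0.6177 0.1114]
flange seat
[497.5 244.5] 29.4 [ 0.6011 -0.1023]
[492.5 243.5] 29.4 [ 0.6019 -0.0952]
[490.5 232.5] 26.1 [ 0.613  -0.0892]
[497.5 239.5] 27.2 [ 0.6063 -0.1007]
```

```bash
python3 shift.py '[[0.0049,-0.0035,0.02,0,0,0],[0,0,0.036,0,0,0],[0,0,0.0307,0,0,0],[0,0,0,0,0,0],[0,0,0,0,0,0]]' 0.05; python3 shift.py '[[0,0,0,0,0,0],[0,0,0,0,0,0],[0,0,0,0,0,0],[0,0,0,0,0,0],[0,0,-0.03,0,0,0],[0,0,-0.04,0,0,0],[0,0,0,0,0,0],[0,0,0,0,0,0]]' 0.015 20
python3 -c "
from h import *
c=ctrl.camera('wrist');cv2.imwrite('pics/g1.png',c['pixels'][130:330,160:400].repeat(3,0).repeat(3,1))
o=ctrl.get_obs();P=o['ee_pos'];print(np.round(proj(c,[P,P-[0,0,.008],P-[0,0,.034]],True),1)-[160,130])
go(.5353,-.0991,.11)"
```

```text
time_s: 3.3
ee_pos: [0.6183, 0.1166, 0.0351]
eef_rot: [-3.142, -0.001, 0.075]
force: [0.1, -0.2, 0.3]
grip_width: 0.05
grip_force: 0.0
time_s: 4.1
ee_pos: [0.6181, 0.1176, 0.1045]
eef_rot: [-3.141, -0.002, 0.076]
force: [-0.3, 0.1, 0.1]
grip_width: 0.0264
grip_force: 20.0
[[124.2 136.3]
 [124.2 130.7]
 [124.1 115.1]]
at [0.6175 0.1175 0.1033] t 4.15 tool step [-0.0984  0.2097 -0.0067] rz -0.002
```

View pics/g1.png

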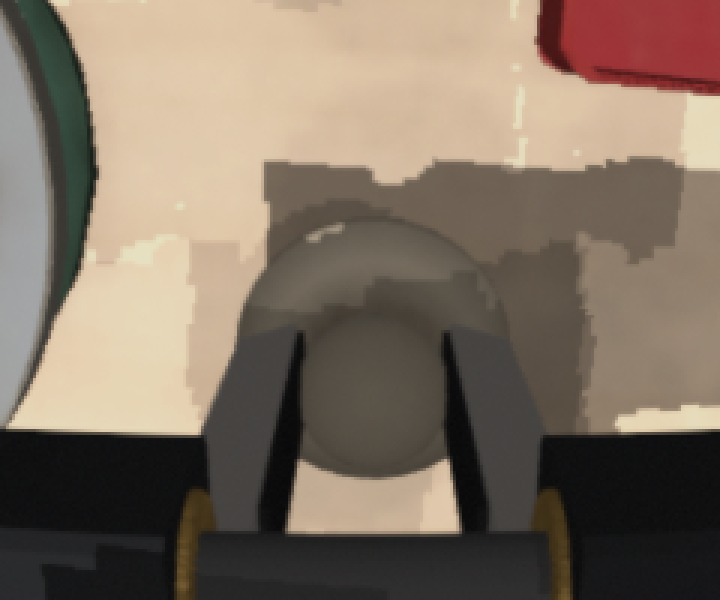

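Lid held level and centred: flange centre is within a pixel of that expected under the TCP. Carry to seat_2.

```bash
python3 shift.py '[[-0.01,0.02,-0.01,0,0,0],[-0.02,0.042,-0.008,0,0,0],[-0.02,0.042,-0.008,0,0,0],[-0.02,0.042,0,0,0,0],[-0.02,0.042,0,0,0,0],[-0.0084,0.0217,0,0,0,0],[0,0,0,0,0,0],[0,0,0,0,0,0],[0,0,0,0,0,0]]'
python3 -c "
from h import *
go(.5353,-.0991,.0515)"
```

```text
time_s: 5.05
ee_pos: [0.5356, -0.0981, 0.1291]
eef_rot: [-3.141, 0.001, 0.077]
force: [0.1, 0.1, -0.7]
grip_width: 0.0267
grip_force: 20.0
at [ 0.5356 -0.0981  0.1291] t 5.05 tool step [-0.0003  0.001   0.0776] rz -0.001
```

```bash
python3 shift.py '[[-0.0003,0.001,0.03,0,0,0],[0,0,0.025,0,0,0],[0,0,0.012,0,0,0],[0,0,0.006,0,0,0],[0,0,0.005,0,0,0],[0,0,0,0,0,0],[0,0,0,0,0,0]]'
python3 -c "
from h import *
o=ctrl.get_obs();print(o['force'],o['ee_pos'])"
```

```text
time_s: 5.75
ee_pos: [0.5357, -0.1001, 0.0524]
eef_rot: [3.141, -0.001, 0.076]
force: [-0.4, 0.0, -0.3]
grip_width: 0.0266
grip_force: 20.0
[-0.36838908  0.00681369 -0.30359624] [ 0.53568799 -0.10010497  0.05241434]
```

```bash
python3 shift.py '[[0,0,0.001,0,0,0],[0,0,0,0,0,0],[0,0,0,0,0,0]]'; python3 shift.py '[[0,0,0,0,0,0],[0,0,0,0,0,0],[0,0,0,0,0,0],[0,0,-0.03,0,0,0],[0,0,-0.05,0,0,0],[0,0,-0.05,0,0,0],[-0.03,0,-0.04,0,0,0],[-0.04,0,0,0,0,0],[0,0,0,0,0,0],[0,0,0,0,0,0]]' 0.05
python3 -c "
from h import *
import pickle
c=ctrl.camera('wrist');pickle.dump(c,open('w1.pkl','wb'));cv2.imwrite('pics/s2.png',c['pixels'])
for s in [(.5353,-.0991),(.6031,-.0938)]:
    p=proj(c,[[*s,.022],[*s,.042]],True);print(np.round(p,1).tolist())
    circ(c,*p[0].astype(int),40,20,30,[.02]);print('k');circ(c,*p[1].astype(int),24,9,16,[.042])
go(.432,.117,.12)"
```

```text
time_s: 6.05
ee_pos: [0.5354, -0.1002, 0.051]
eef_rot: [3.141, -0.0, 0.076]
force: [-0.0, -0.5, -0.2]
grip_width: 0.0267
grip_force: 20.0
time_s: 7.05
ee_pos: [0.4655, -0.1055, 0.2212]
eef_rot: [3.141, -0.001, 0.075]
force: [0.4, 0.2, -0.3]
grip_width: 0.0499
grip_force: 0.0
[[282.9, 132.6], [282.9, 132.5]]
[283.5 132.5] 29.4 [ 0.5354 -0.0997]
[278.5 127.5] 29.4 [ 0.5405 -0.0938]
[289.5 138.5] 29.4 [ 0.5293 -0.1068]
[282.5 128.5] 26.1 [ 0.5398 -0.0983]
k
[287.5 134.5] 13.2 [ 0.5336 -0.104 ]
[280.5 135.5] 13.0 [ 0.532  -0.0969]
[284.5 130.5] 13.0 [ 0.5375 -0.1006]
[290.5 125.5] 14.3 [ 0.5432 -0.1064]
[[282.7, 71.7], [282.7, 68.1]]
[282.5  72.5] 29.4 [ 0.6025 -0.0936]
[285.5  68.5] 29.3 [ 0.6074 -0.0965]
[289.5  65.5] 29.4 [ 0.6112 -0.1006]
[275.5  78.5] 27.2 [ 0.5951 -0.0865]
k
[282.5  69.5] 15.4 [ 0.6016 -0.0937]
[286.5  70.5] 13.2 [ 0.6009 -0.0979]
[275.5  64.5] 15.4 [ 0.6065 -0.0861]
[289.5  73.5] 15.4 [ 0.5979 -0.1012]
at [ 0.466  -0.1055  0.2209] t 7.1 tool step [-0.0171 -0.2244  0.1008] rz -0.002
```

View pics/s2.png

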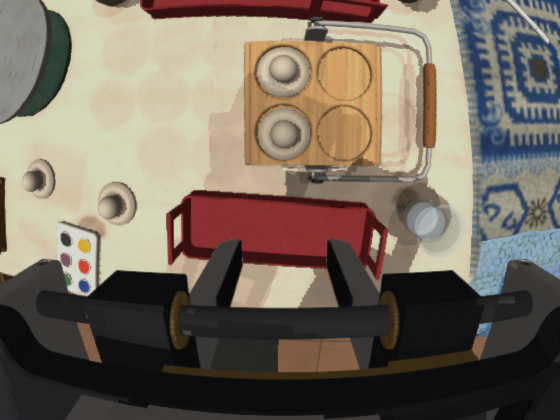

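Lid 1 sits flat in seat_2: its circle centre is at (283.5,132.5), where (282.9,132.6) was expected. The near crate's left handle bar shows at about (183,207)–(168,264), so I'll check its height before working beside it.

```bash
python3 shift.py '[[-0.005,-0.045,0,0,0,0],[-0.006,-0.045,0,0,0,0],[-0.006,-0.045,0,0,0,0],[0,-0.045,0.02,0,0,0],[0,-0.044,0.02,0,0,0],[0,0,0,0,0,0],[0,0,0,0,0,0]]' 0.05
python3 - <<'E'
from h import *
import pickle
w=pickle.load(open('w1.pkl','rb'));S=ctrl.camera('scene')
for a,b in [((183,207),(302,237)),((168,264),(318,245)),((175,236),(310,241))]:
    l=[rays(w,a,True),rays(S,b)];P=tri(l);print(np.round(P,3),proj(w,P,True)[0]-a,proj(S,P)[0]-b)
im=S['pixels'][170:300,200:400];cv2.imwrite('pics/sc.png',cv2.resize(im,None,fx=4,fy=4,interpolation=cv2.INTER_CUBIC))
c=ctrl.camera('wrist');cv2.imwrite('pics/l2.png',c['pixels']);pickle.dump(c,open('w2.pkl','wb'))
s=(.432,.117);p=proj(c,[[*s,.004],[*s,.026]],True);print(np.round(p,1).tolist());circ(c,*p[0].astype(int),50,22,34,[.004],6)
E
```

```text
time_s: 7.8
ee_pos: [0.4319, 0.1175, 0.1802]
eef_rot: [3.141, 0.001, 0.078]
force: [0.1, -0.4, 0.4]
grip_width: 0.05
grip_force: 0.0
[0.452 0.003 0.052] [-0.77992505 -1.09751325] [0.60632772 0.03052732]
[0.396 0.014 0.077] [-1.21060152 -1.56748707] [ 0.91715412 -0.04933015]
[0.423 0.008 0.065] [-0.9780616  -1.31523692] [ 0.74721549 -0.002303  ]
[[283.6, 199.3], [283.6, 203.8]]
[284.5 195.5] 24.3 [0.4361 0.1164]
[288.5 195.5] 23.2 [0.4364 0.1122]
[285.5 191.5] 23.2 [0.4405 0.1156]
[293.5 193.5] 22.4 [0.439  0.1071]
[292.5 197.5] 22.4 [0.4346 0.1078]
[287.5 199.5] 24.5 [0.4321 0.1129]
```

View pics/l2.png

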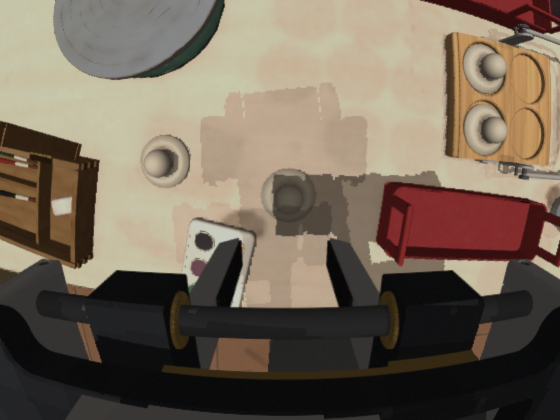

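View pics/sc.png

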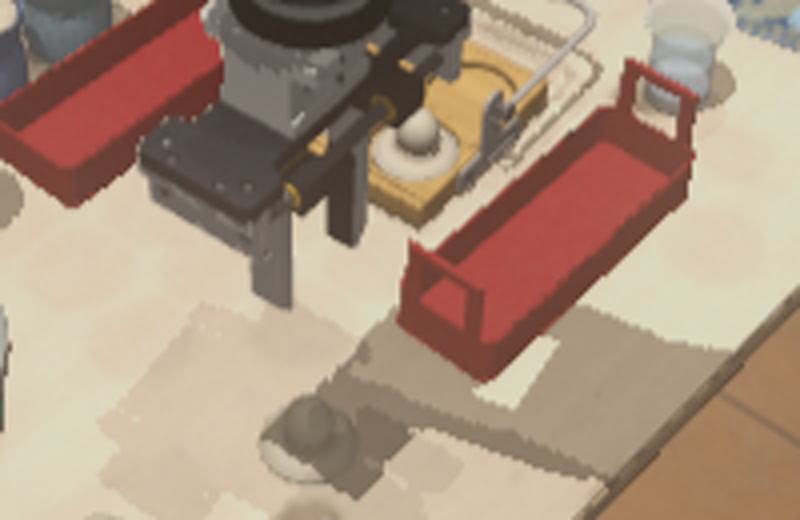

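Lid 2's flange spans about x 261–315 and y 169–222, centred near (288,195.5). That casts to (0.436,0.113). The crate handle's top is at about 0.08 m, which is below the gripper body.

```bash
python3 shift.py '[[0.0041,0.0051,0.03,0,0,0],[0,0,0.03,0,0,0],[0,0,0,0,0,0],[0,0,0,0,0,0]]' 0.05
python3 - <<'E'
from h import *
go(.4364,.1127,.035)
c=ctrl.camera('wrist');cv2.imwrite('pics/l2b.png',c['pixels'])
s=(.4364,.1127);p=proj(c,[[*s,.004],[*s,.026],[s[0],s[1]+.028,.002]],True);print(np.round(p,1).tolist());circ(c,*p[0].astype(int),55,30,37,[.004],5);circ(c,*p[1].astype(int),30,15,22,[.026],5)
E
```

```text
time_s: 8.3
ee_pos: [0.4367, 0.1112, 0.1217]
eef_rot: [-3.142, -0.0, 0.074]
force: [-0.3, -0.6, 0.5]
grip_width: 0.0499
grip_force: 0.0
at [0.4367 0.1112 0.1217] t 8.3 tool step [-0.0002 -0.0016  0.0867] rz -0.004
[[282.3, 213.0], [282.2, 219.5], [250.8, 210.1]]
[281.5 213.5] 30.5 [0.4359 0.1134]
[282.5 208.5] 30.9 [0.4404 0.1128]
[282.5 217.5] 36.4 [0.4323 0.1122]
[278.5 219.5] 34.2 [0.4302 0.1156]
[287.5 208.5] 34.2 [0.4408 0.1084]
[287.5 221.5] 21.4 [0.4351 0.1082]
[282.5 218.5] 15.6 [0.4373 0.1125]
[279.5 221.5] 18.1 [0.4346 0.1147]
[278.5 213.5] 20.3 [0.4412 0.116 ]
[282.5 202.5] 18.0 [0.4506 0.1135]
```

```bash
python3 shift.py '[[0,-0.001,0.03,0,0,0],[0,0,0.03,0,0,0],[0,0,0.0265,0,0,0],[0,0,0,0,0,0],[0,0,0,0,0,0]]' 0.05; python3 shift.py '[[0,0,0,0,0,0],[0,0,0,0,0,0],[0,0,0,0,0,0],[0,0,0,0,0,0],[0,0,-0.03,0,0,0],[0,0,-0.04,0,0,0],[0,0,0,0,0,0],[0,0,0,0,0,0]]' 0.015 20
python3 - <<'E'
from h import *
c=ctrl.camera('wrist');cv2.imwrite('pics/g2.png',c['pixels'])
P=ctrl.get_obs()['ee_pos'];p=proj(c,[P-[0,0,.034],P-[-.028,0,.032]],True);print(np.round(p,1).tolist())
circ(c,*p[0].astype(int),60,40,47,[P[2]-.034],5)
# flange far edge: column profile
g=cv2.cvtColor(c['pixels'],cv2.COLOR_BGR2GRAY).astype(int)
u=int(p[0,0]);print(g[190:225,u-3:u+4].mean(1).round().astype(int).tolist())
go(.6085,-.1615,.13)
E
```

```text
time_s: 8.85
ee_pos: [0.4369, 0.1129, 0.0358]
eef_rot: [-3.141, -0.001, 0.076]
force: [0.3, -0.1, 0.7]
grip_width: 0.05
grip_force: 0.0
time_s: 9.65
ee_pos: [0.4363, 0.1129, 0.1047]
eef_rot: [-3.141, -0.002, 0.076]
force: [0.5, 0.1, -1.2]
grip_width: 0.0262
grip_force: 20.0
[[284.1, 245.2], [287.7, 202.9]]
[284.5 243.5] 44.1 [0.4369 0.1127]
[288.5 244.5] 41.9 [0.4364 0.1101]
[284.5 247.5] 46.4 [0.4342 0.1125]
[300.5 260.5] 40.7 [0.4261 0.1015]
[293.5 275.5] 45.3 [0.4151 0.1051]
[99, 90, 89, 89, 89, 88, 85, 78, 75, 73, 65, 62, 67, 71, 72, 74, 75, 76, 78, 79, 80, 82, 83, 84, 85, 85, 84, 83, 82, 80, 79, 77, 71, 65, 64]
at [0.4357 0.1129 0.1038] t 9.7 tool step [ 0.1515  0.2867 -0.0262] rz -0.002
```

```bash
python3 shift.py '[[0.0105,0.0207,-0.016,0,0,0],[0.0235,0.0443,-0.01,0,0,0],[0.0235,0.0443,0,0,0,0],[0.0235,0.0443,0,0,0,0],[0.0235,0.0443,0,0,0,0],[0.0235,0.0443,0,0,0,0],[0.0235,0.0443,0,0,0,0],[0,0,0,0,0,0],[0,0,0,0,0,0]]'
python3 -c "
from h import *
go(.6085,-.1615,.0515)"
```

```text
time_s: 10.6
ee_pos: [0.6071, -0.1602, 0.1276]
eef_rot: [-3.14, 0.003, 0.074]
force: [-0.8, -0.5, -1.0]
grip_width: 0.026
grip_force: 20.0
at [ 0.6071 -0.1602  0.1276] t 10.6 tool step [0.0015 0.0015 0.0761] rz -0.004
```

```bash
python3 shift.py '[[0.001,0.001,0.03,0,0,0],[0,0,0.025,0,0,0],[0,0,0.011,0,0,0],[0,0,0.006,0,0,0],[0,0,0.004,0,0,0],[0,0,0,0,0,0],[0,0,0,0,0,0]]'
python3 -c "
from h import *
go(.6085,-.1615,.0515);print(ctrl.get_obs()['force'])"
```

```text
time_s: 11.3
ee_pos: [0.6092, -0.1607, 0.0549]
eef_rot: [3.141, -0.001, 0.076]
force: [0.4, -0.0, -0.2]
grip_width: 0.026
grip_force: 20.0
at [ 0.6092 -0.1607  0.0549] t 11.3 tool step [-0.0008  0.0008  0.0034] rz -0.002
[ 0.39451529 -0.04246324 -0.19015065]
```

```bash
python3 shift.py '[[-0.0005,0.0005,0.0015,0,0,0],[0,0,0.0015,0,0,0],[0,0,0,0,0,0],[0,0,0,0,0,0]]'
python3 -c "
from h import *
go(.6085,-.1615,.0515);print(ctrl.get_obs()['force'])"
```

```text
time_s: 11.7
ee_pos: [0.6085, -0.1613, 0.0512]
eef_rot: [3.141, -0.0, 0.076]
force: [-0.7, -1.3, 0.2]
grip_width: 0.0264
grip_force: 20.0
at [ 0.6085 -0.1613  0.0512] t 11.7 tool step [ 0.      0.0002 -0.0003] rz -0.002
[-0.67636956 -1.31479268  0.23204013]
```

Release, retreat, then move back to look and on toward the last lid.

```bash
python3 shift.py '[[0,0,0,0,0,0],[0,0,0,0,0,0],[0,0,0,0,0,0],[0,0,-0.03,0,0,0],[0,0,-0.05,0,0,0],[0,0,-0.05,0,0,0],[-0.045,-0.02,-0.01,0,0,0],[-0.045,-0.02,0,0,0,0],[0,0,0,0,0,0],[0,0,0,0,0,0]]' 0.05
python3 - <<'E'
from h import *
c=ctrl.camera('wrist');cv2.imwrite('pics/s3.png',c['pixels'])
for s in [(.6085,-.1615),(.5353,-.0991),(.6031,-.0938)]:
    p=proj(c,[[*s,.022],[*s,.042]],True);print(np.round(p,1).tolist())
    circ(c,*p[0].astype(int),42,24,33,[.02],2)
go(.4665,.2445,.18)
E
```

```text
time_s: 12.7
ee_pos: [0.5157, -0.1281, 0.1917]
eef_rot: [3.141, -0.001, 0.076]
force: [0.4, 0.4, -0.5]
grip_width: 0.05
grip_force: 0.0
[[324.1, 113.4], [326.7, 112.1]]
[321.5 112.5] 30.2 [ 0.6093 -0.159 ]
[327.5 116.5] 32.4 [ 0.6058 -0.1655]
[[257.1, 180.0], [255.5, 182.9]]
[255.5 178.5] 30.2 [ 0.5364 -0.0972]
[263.5 178.5] 32.4 [ 0.537  -0.1054]
[[256.4, 113.3], [254.6, 112.1]]
[254.5 113.5] 25.7 [ 0.6029 -0.0917]
[260.5 117.5] 32.4 [ 0.5992 -0.0981]
at [ 0.5166 -0.1285  0.1917] t 12.75 tool step [-0.0217 -0.3757  0.0114] rz -0.002
```

```bash
python3 shift.py '[[-0.003,-0.047,0,0,0,0],[-0.003,-0.047,0,0,0,0],[-0.003,-0.047,0,0,0,0],[-0.003,-0.047,0,0,0,0],[-0.003,-0.047,0,0,0,0],[-0.003,-0.047,0,0,0,0],[-0.003,-0.047,0,0,0,0],[-0.001,-0.047,0,0,0,0],[0,0,0,0,0,0],[0,0,0,0,0,0]]'
python3 - <<'E'
from h import *
import pickle
w=pickle.load(open('w2.pkl','rb'))
print('box edge z0/.05/.1',[np.round(plane(w,[[97,160],[85,262],[80,145]],z,True)[:,:2],3).tolist() for z in(.0,.05,.1)])
c=ctrl.camera('wrist');cv2.imwrite('pics/l3.png',c['pixels'])
for s in [(.4665,.2445)]:
    p=proj(c,[[*s,.004],[*s,.026]],True);print(np.round(p,1).tolist())
    circ(c,*p[0].astype(int),45,24,29,[.004],5);circ(c,*p[1].astype(int),30,12,17,[.026],3)
go(*s,.12)
E
```

```text
time_s: 13.75
ee_pos: [0.4661, 0.2459, 0.1906]
eef_rot: [3.141, 0.0, 0.078]
force: [-0.1, -0.4, -0.3]
grip_width: 0.0498
grip_force: 0.0
box edge z0/.05/.1 [[[0.463, 0.339], [0.33, 0.369], [0.481, 0.365]], [[0.469, 0.307], [0.355, 0.333], [0.484, 0.329]], [[0.474, 0.275], [0.381, 0.297], [0.487, 0.294]]]
[[285.3, 197.0], [285.4, 201.2]]
[280.5 197.5] 26.1 [0.4656 0.2497]
[277.5 200.5] 26.1 [0.462  0.2527]
[288.5 208.5] 25.1 [0.454  0.2401]
[280.5 193.5] 26.2 [0.47 0.25]
[278.5 205.5] 15.2 [0.4615 0.2512]
[282.5 201.5] 15.2 [0.466  0.2475]
[287.5 204.5] 16.4 [0.4633 0.2421]
at [0.4662 0.245  0.1907] t 13.8 tool step [0.0003 0.0005 0.0707] rz -0.002
```

View pics/l3.png

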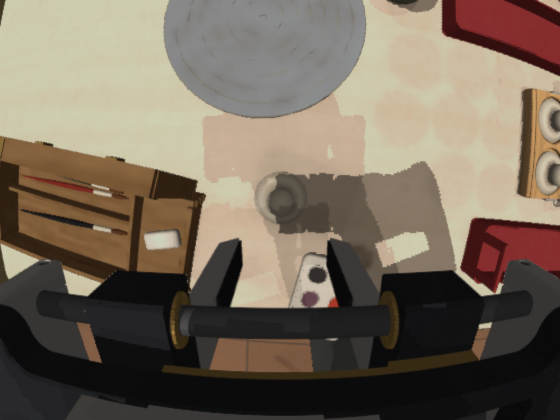

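Lid 3's flange spans about x 254–308 and y 172–224, centred near (281,198). That casts to (0.4655,0.249). The open paint box (right edge near x 200) and the grey disc (centre near (265,30)) are close, so I'll check their heights before lowering the gripper body.

```bash
python3 - <<'E'
from h import *
T=ctrl.camera('top');S=ctrl.camera('scene');w=ctrl.camera('wrist')
P=tri([rays(T,(170,188)),rays(S,(161,262))]);print('disc',np.round(P,3),proj(T,P)-[170,188],proj(S,P)-[161,262])
for a in [(203,185),(195,178),(155,172),(150,197),(190,195)]:
  for b in [(183,282),(200,345)]:
    P=tri([rays(w,a,True),rays(S,b)]);print(a,b,np.round(P,3),np.round(proj(w,P,True)-a,1),np.round(proj(S,P)-b,1))
for a in [(147,242),(143,235),(33,212)]:
    P=tri([rays(T,a),rays(S,(183,282))]);print('T',a,np.round(P,3),np.round(proj(T,P)-a,1))
print(np.round(ctrl.get_obs()['qpos'],2))
E
```

```text
disc [0.641 0.278 0.053] [[-0.06485535 -0.08749938]] [[0.13153178 0.03572817]]
(203, 185) (183, 282) [0.501 0.308 0.136] [[-8.  -6.5]] [[ 3.7 -0.4]]
(203, 185) (200, 345) [ 0.464  0.337 -0.029] [[3.9 3.3]] [[-2.9  0.3]]
(195, 178) (183, 282) [0.504 0.311 0.135] [[-3.8 -3.2]] [[ 1.8 -0.1]]
(195, 178) (200, 345) [ 0.468  0.342 -0.028] [[7.7 7.1]] [[-6.   0.3]]
(155, 172) (183, 282) [0.501 0.325 0.152] [[8.6 8.5]] [[-4.2 -0.3]]
(155, 172) (200, 345) [0.464 0.365 0.013] [[19.2 21.1]] [[-15.4  -1.3]]
(150, 197) (183, 282) [0.49  0.327 0.164] [[4.4 4. ]] [[-2. -0.]]
(150, 197) (200, 345) [0.447 0.367 0.033] [[16.  15.9]] [[-12.   -0.3]]
(190, 195) (183, 282) [0.495 0.313 0.146] [[-6.7 -5.5]] [[ 3.  -0.3]]
(190, 195) (200, 345) [ 0.454  0.345 -0.007] [[5.4 4.7]] [[-4.   0.3]]
T (147, 242) [0.484 0.312 0.149] [[-3.3 -4.4]]
T (143, 235) [0.494 0.317 0.149] [[-0.9 -1.2]]
T (33, 212) [0.43  0.428 0.377] [[19.4 34.3]]
[ 0.41  0.28  1.63 -0.    1.23  1.91]
```

The open lid of the paint box reaches about 0.14 m near (0.50,0.31), so the body would hit it at the present yaw. I'll turn the gripper 1.5 rad so its long side lies along x.

```bash
python3 shift.py '[[0,-0.0045,0,0,0,-0.15],[0,0,0,0,0,-0.15],[0,0,0,0,0,-0.15],[0,0,0,0,0,-0.15],[0,0,0,0,0,-0.15],[0,0,0,0,0,-0.15],[0,0,0,0,0,-0.15],[0,0,0,0,0,-0.15],[0,0,0,0,0,-0.15],[0,0,0,0,0,-0.15]]' 0.05;python3 shift.py '[[0,0,0.03,0,0,0],[0,0,0,0,0,0],[0,0,0,0,0,0]]'
python3 - <<'E'
from h import *
c=ctrl.camera('wrist');cv2.imwrite('pics/l3b.png',c['pixels'])
s=(.4655,.2493);p=proj(c,[[*s,.004],[*s,.026],[s[0]+.028,s[1],0]],True);print(np.round(p,1).tolist())
circ(c,*p[0].astype(int),50,24,31,[.004],5);circ(c,*p[1].astype(int),30,12,17,[.026],3)
go(*s,.0355,1.578)
E
```

```text
time_s: 14.95
ee_pos: [0.4656, 0.2486, 0.1912]
eef_rot: [3.141, -0.0, 1.58]
force: [0.5, 0.4, -0.8]
grip_width: 0.05
grip_force: 0.0
time_s: 15.25
ee_pos: [0.4654, 0.2489, 0.1614]
eef_rot: [-3.141, 0.0, 1.574]
force: [0.7, 0.1, 0.6]
grip_width: 0.05
grip_force: 0.0
[[284.2, 202.7], [284.2, 207.8], [311.9, 202.0]]
[283.5 201.5] 29.1 [0.4648 0.2506]
[287.5 203.5] 27.1 [0.4688 0.2485]
[284.5 197.5] 24.9 [0.4657 0.2546]
[279.5 198.5] 24.9 [0.4608 0.2536]
[288.5 197.5] 24.8 [0.4697 0.2546]
[283.5 206.5] 16.4 [0.4648 0.2505]
[281.5 210.5] 15.2 [0.463  0.2467]
[284.5 202.5] 13.0 [0.4657 0.2543]
at [0.4656 0.2492 0.162 ] t 15.3 tool step [ 0.     -0.0002  0.1265] rz -0.004
```

```bash
python3 shift.py '[[0.001,0,0.035,0,0,0],[0,0,0.035,0,0,0],[0,0,0.03,0,0,0],[0,0,0.0265,0,0,0],[0,0,0,0,0,0],[0,0,0,0,0,0]]' 0.05; python3 shift.py '[[0,0,0,0,0,0],[0,0,0,0,0,0],[0,0,0,0,0,0],[0,0,0,0,0,0],[0,0,-0.03,0,0,0],[0,0,-0.04,0,0,0],[0,0,-0.04,0,0,0],[0,0,0,0,0,0],[0,0,0,0,0,0]]' 0.015 20
python3 - <<'E'
from h import *
c=ctrl.camera('wrist');cv2.imwrite('pics/g3.png',c['pixels'])
P=ctrl.get_obs()['ee_pos'];p=proj(c,[P-[0,0,.034],P-[0,-.028,.032]],True);print(np.round(p,1).tolist())
circ(c,*p[0].astype(int),60,40,47,[P[2]-.034],4)
g=cv2.cvtColor(c['pixels'],cv2.COLOR_BGR2GRAY).astype(int)
u=int(p[0,0]);print(g[190:225,u-3:u+4].mean(1).round().astype(int).tolist())
go(.5407,-.1669,.14)
E
```

```text
time_s: 15.9
ee_pos: [0.4658, 0.2507, 0.0359]
eef_rot: [3.141, -0.0, 1.575]
force: [0.2, -0.2, 0.4]
grip_width: 0.05
grip_force: 0.0
time_s: 16.8
ee_pos: [0.4652, 0.2506, 0.1449]
eef_rot: [3.14, -0.001, 1.576]
force: [-1.2, 0.8, -1.4]
grip_width: 0.0266
grip_force: 20.0
[[283.2, 244.7], [283.4, 202.2]]
[283.5 246.5] 46.4 [0.4649 0.2491]
[286.5 241.5] 40.8 [0.4668 0.2525]
[287.5 246.5] 43.1 [0.4675 0.2492]
[279.5 242.5] 40.9 [0.4624 0.2518]
[154, 154, 154, 154, 153, 153, 153, 153, 153, 153, 152, 138, 114, 116, 128, 133, 136, 139, 143, 146, 149, 152, 154, 157, 160, 161, 163, 163, 162, 159, 157, 155, 152, 151, 148]
at [0.4648 0.2503 0.1438] t 16.85 tool step [-0.4176  0.0739  0.0039] rz 1.498
```

```bash
python3 shift.py '[[-0.0264,0.0043,0,0,0,0],[-0.0489,0.0087,0,0,0,0],[-0.0489,0.0087,0,0,0,0],[-0.0489,0.0087,0,0,0,0],[-0.0489,0.0087,0,0,0,0],[-0.0489,0.0087,0,0,0,0],[-0.0489,0.0087,0,0,0,0],[-0.0489,0.0087,0,0,0,0],[-0.0489,0.0087,0,0,0,0],[0,0,0,0,0,0]]'; python3 shift.py '[[0,0,0,0,0,0.15],[0,0,0,0,0,0.15],[0,0,0,0,0,0.15],[0,0,0,0,0,0.15],[0,0,0,0,0,0.15],[0,0,0,0,0,0.15],[0,0,0,0,0,0.15],[0,0,0,0,0,0.15],[0,0,0,0,0,0.15],[0,0,0,0,0,0.15]]'; python3 shift.py '[[0,0,0,0,0,0],[0,0,0,0,0,0]]'
python3 -c "
from h import *
go(.5407,-.1669,.0515)"
```

```text
time_s: 17.85
ee_pos: [0.5406, -0.1714, 0.1424]
eef_rot: [-3.139, -0.0, 1.571]
force: [0.7, 0.5, -0.5]
grip_width: 0.0264
grip_force: 20.0
time_s: 18.85
ee_pos: [0.5405, -0.1658, 0.1429]
eef_rot: [-3.14, 0.002, 0.07]
force: [-0.3, 0.6, -0.4]
grip_width: 0.0266
grip_force: 20.0
time_s: 19.05
ee_pos: [0.5407, -0.1662, 0.1435]
eef_rot: [-3.141, 0.001, 0.081]
force: [0.1, -0.1, -0.7]
grip_width: 0.0268
grip_force: 20.0
at [ 0.5407 -0.1662  0.1435] t 19.05 tool step [0.     0.0008 0.092 ] rz 0.003
```

```bash
python3 shift.py '[[0,0.0007,0.04,0,0,0],[0,0,0.028,0,0,0],[0,0,0.01,0,0,0],[0,0,0.006,0,0,0],[0,0,0.004,0,0,0],[0,0,0.002,0,0,0],[0,0,0,0,0,0],[0,0,0,0,0,0]]'
python3 -c "
from h import *
go(.5407,-.1669,.0515);print(ctrl.get_obs()['force'])"
```

```text
time_s: 19.85
ee_pos: [0.5415, -0.1675, 0.0552]
eef_rot: [3.141, -0.001, 0.076]
force: [-0.3, 0.3, -0.3]
grip_width: 0.0266
grip_force: 20.0
at [ 0.5415 -0.1675  0.0552] t 19.85 tool step [-0.0007 -0.0007  0.0037] rz -0.002
[-0.28235799  0.26255053 -0.29518309]
```

```bash
python3 shift.py '[[-0.0005,-0.0005,0.002,0,0,0],[0,0,0.0015,0,0,0],[0,0,0,0,0,0],[0,0,0,0,0,0]]'
python3 -c "
from h import *
go(.5407,-.1669,.0515);print(ctrl.get_obs()['force'])"
```

```text
time_s: 20.25
ee_pos: [0.5407, -0.1669, 0.0514]
eef_rot: [3.142, -0.0, 0.076]
force: [-2.1, 1.6, 5.7]
grip_width: 0.0265
grip_force: 20.0
at [ 0.5407 -0.1669  0.0514] t 20.25 tool step [-0.     -0.     -0.0001] rz -0.002
[-2.13762169  1.59856688  5.69641172]
```

```bash
python3 shift.py '[[0,0,0,0,0,0],[0,0,0,0,0,0],[0,0,0,0,0,0],[0,0,-0.03,0,0,0],[0,0,-0.05,0,0,0],[0,0,-0.05,0,0,0],[-0.02,-0.02,-0.03,0,0,0],[0,0,0,0,0,0],[0,0,0,0,0,0]]' 0.05
python3 - <<'E'
from h import *
c=ctrl.camera('wrist');im=c['pixels'];cv2.imwrite('pics/s4.png',cv2.resize(im[20:320,130:530],None,fx=2,fy=2))
for s in [(.5407,-.1669),(.6085,-.1615),(.5353,-.0991),(.6031,-.0938)]:
    p=proj(c,[[*s,.022],[*s,.042]],True);print(np.round(p,1).tolist())
    circ(c,*p[0].astype(int),42,24,33,[.02],2)
hsv=cv2.cvtColor(im,cv2.COLOR_BGR2HSV);m=cv2.inRange(hsv,(5,100,50),(25,255,255))
p=proj(c,[.5812,-.25,.058],True)[0].astype(int);print(p)
m2=np.zeros_like(m);m2[p[1]-55:p[1]+55,p[0]-14:p[0]+16]=m[p[1]-55:p[1]+55,p[0]-14:p[0]+16]
k=max(cv2.findContours(m2,0,1)[0],key=cv2.contourArea)
r=cv2.minAreaRect((plane(c,k.reshape(-1,2),.058,True)[:,:2]*1000).astype('float32'));print('grip',np.round(r[0],1),np.round(r[1],1),r[2])
go(.5812,-.25,.15)
E
```

```text
time_s: 21.15
ee_pos: [0.5192, -0.1484, 0.2113]
eef_rot: [3.141, -0.001, 0.076]
force: [-0.6, -1.3, 0.4]
grip_width: 0.0498
grip_force: 0.0
[[302.5, 178.8], [303.6, 181.6]]
[303.5 178.5] 28.0 [ 0.5409 -0.1681]
[298.5 172.5] 32.4 [ 0.547  -0.1621]
[[302.6, 115.8], [303.8, 114.8]]
[303.5 117.5] 28.0 [ 0.6069 -0.1627]
[302.5 113.5] 28.0 [ 0.6111 -0.1612]
[[239.9, 179.2], [237.3, 182.0]]
[240.5 179.5] 24.6 [ 0.5347 -0.0996]
[236.5 179.5] 25.7 [ 0.5344 -0.0951]
[[238.8, 116.6], [236.1, 115.6]]
[239.5 116.5] 30.2 [ 0.6033 -0.0942]
[246.5 117.5] 32.4 [ 0.6026 -0.1019]
[390 151]
grip [ 581.7 -249.8] [89.9 14. ] 4.919423580169678
at [ 0.519  -0.1485  0.2102] t 21.2 tool step [0.0543 0.1059 0.0602] rz -0.002
```

All four seats show a lid within about 1.5 mm of the seat centre, and the grip is unmoved. Next is the bail.

```bash
python3 shift.py '[[0.0181,0.0353,0.01,0,0,0],[0.0181,0.0353,0.02,0,0,0],[0.0181,0.0353,0.03,0,0,0],[0,0,0,0,0,0],[0,0,0,0,0,0],[0,0,0,0,0,0]]' 0.044
python3 - <<'E'
from h import *
c=ctrl.camera('wrist');hsv=cv2.cvtColor(c['pixels'],cv2.COLOR_BGR2HSV);m=cv2.inRange(hsv,(5,100,40),(25,255,255))
p=proj(c,[[.5815,-.25,.058],[.6265,-.2465,.058],[.5365,-.2535,.058]],True);print(np.round(p,1).tolist());p=p[0].astype(int)
m2=np.zeros_like(m);s=np.s_[p[1]-90:p[1]+75,p[0]-24:p[0]+24];m2[s]=m[s]
k=max(cv2.findContours(m2,0,1)[0],key=cv2.contourArea);b=cv2.boundingRect(k);print('bbox',b)
r=cv2.minAreaRect((plane(c,k.reshape(-1,2),.058,True)[:,:2]*1000).astype('float32'));print('grip',np.round(r[0],1),np.round(r[1],1),r[2])
go(.5815,-.25,.058)
E
```

```text
time_s: 21.8
ee_pos: [0.5813, -0.2495, 0.1513]
eef_rot: [3.142, -0.0, 0.076]
force: [-0.8, 0.6, 0.2]
grip_width: 0.0442
grip_force: 0.0
[[284.6, 219.9], [284.6, 163.9], [284.7, 271.1]]
bbox (276, 164, 18, 109)
grip [ 581.1 -250. ] [91.1 13.7] 4.72750186920166
at [ 0.5815 -0.2494  0.1521] t 21.85 tool step [-0.0001  0.0005  0.0941] rz -0.002
```

```bash
python3 shift.py '[[0,0.0005,0.04,0,0,0],[0,0,0.035,0,0,0],[0,0,0.0185,0,0,0],[0,0,0,0,0,0],[0,0,0,0,0,0]]' 0.044; python3 shift.py '[[0,0,0,0,0,0],[0,0,0,0,0,0],[0,0,0,0,0,0],[0,0,0,0,0,0],[0,0,0,0,0,0]]' 0.005 15
python3 - <<'E'
from h import *
o=ctrl.get_obs();P=o['ee_pos'];print(P,o['force'],np.round(o['qpos'],2))
prev=np.zeros(2)
for i in range(1,19):
    a=i*np.pi/36;q=np.array([.12*(1-np.cos(a)),.12*np.sin(a)]);d=q-prev;prev=q;print(i*5,'ty %.4f tz %.4f'%(-d[0],-d[1]))
E
```

```text
time_s: 22.35
ee_pos: [0.582, -0.2503, 0.0594]
eef_rot: [3.141, -0.002, 0.076]
force: [0.3, 0.4, 0.5]
grip_width: 0.0438
grip_force: 0.0
time_s: 22.85
ee_pos: [0.5815, -0.2505, 0.0579]
eef_rot: [3.141, -0.0, 0.076]
force: [-1.0, 0.9, 3.6]
grip_width: 0.014
grip_force: 15.0
[ 0.58149214 -0.25046435  0.05786413] [-0.95361525  0.91460846  3.57170763] [-0.46  0.65  1.41  0.    1.08  1.03]
5 ty -0.0005 tz -0.0105
10 ty -0.0014 tz -0.0104
15 ty -0.0023 tz -0.0102
20 ty -0.0031 tz -0.0100
25 ty -0.0040 tz -0.0097
30 ty -0.0048 tz -0.0093
35 ty -0.0056 tz -0.0088
40 ty -0.0064 tz -0.0083
45 ty -0.0071 tz -0.0077
50 ty -0.0077 tz -0.0071
55 ty -0.0083 tz -0.0064
60 ty -0.0088 tz -0.0056
65 ty -0.0093 tz -0.0048
70 ty -0.0097 tz -0.0040
75 ty -0.0100 tz -0.0031
80 ty -0.0102 tz -0.0023
85 ty -0.0104 tz -0.0014
90 ty -0.0105 tz -0.0005
```

```bash
python3 shift.py '[[0,-0.0005,-0.0105,0,0,0],[0,-0.0014,-0.0104,0,0,0],[0,-0.0023,-0.0102,0,0,0],[0,-0.0031,-0.01,0,0,0],[0,-0.004,-0.0097,0,0,0],[0,-0.0048,-0.0093,0,0,0],[0,0,0,0,0,0],[0,0,0,0,0,0]]'
python3 - <<'E'
from h import *
o=ctrl.get_obs();P=o['ee_pos'];print(np.round(P,4),o['force'],o['moment'])
g=np.array([.5814,-.25])+ (.12*(1-np.cos(np.pi/6)))*np.array([-.078,.997]);print('expected',g,.058+.06)
E
```

```text
time_s: 23.65
ee_pos: [0.5804, -0.2345, 0.118]
eef_rot: [3.141, -0.001, 0.076]
force: [1.6, -3.3, 1.2]
grip_width: 0.014
grip_force: 15.0
[ 0.5804 -0.2345  0.118 ] [ 1.5796709  -3.26453318  1.20594547] [-0.60290987 -0.23139788  0.01980872]
expected [ 0.580146   -0.23397128] 0.118
```

```bash
python3 shift.py '[[0,-0.0056,-0.0088,0,0,0],[0,-0.0064,-0.0083,0,0,0],[0,-0.0071,-0.0077,0,0,0],[0,-0.0077,-0.0071,0,0,0],[0,-0.0083,-0.0064,0,0,0],[0,-0.0088,-0.0056,0,0,0],[0,0,0,0,0,0],[0,0,0,0,0,0]]'
python3 - <<'E'
from h import *
o=ctrl.get_obs();P=o['ee_pos'];print(np.round(P,4),o['force'],o['moment'])
g=np.array([.5814,-.25])+ (.12*(1-np.cos(np.pi/3)))*np.array([-.078,.997]);print('expected',g,.058+.1039)
E
```

```text
time_s: 24.45
ee_pos: [0.5772, -0.1906, 0.1622]
eef_rot: [3.141, -0.001, 0.076]
force: [0.8, -5.2, 6.2]
grip_width: 0.0138
grip_force: 15.0
[ 0.5772 -0.1906  0.1622] [ 0.82715386 -5.16450309  6.18688389] [-0.84879142 -0.170744    0.07484191]
expected [ 0.57672 -0.19018] 0.16190000000000002
```

```bash
python3 shift.py '[[0,-0.009,-0.0055,0,0,0],[0,-0.0097,-0.0042,0,0,0],[0,-0.01,-0.0033,0,0,0],[0,-0.0102,-0.0024,0,0,0],[0,-0.0104,-0.0014,0,0,0],[0,-0.0105,-0.0005,0,0,0],[0,0,0,0,0,0],[0,0,0,0,0,0]]'
python3 - <<'E'
from h import *
o=ctrl.get_obs();P=o['ee_pos'];print(np.round(P,4),o['force'],o['moment'])
c=ctrl.camera('wrist');cv2.imwrite('pics/up.png',c['pixels'])
T=ctrl.camera('top');hsv=cv2.cvtColor(T['pixels'],cv2.COLOR_BGR2HSV)
E
```

```text
time_s: 25.25
ee_pos: [0.5725, -0.1306, 0.1799]
eef_rot: [-3.142, -0.001, 0.076]
force: [-3.1, -1.7, 12.4]
grip_width: 0.0139
grip_force: 15.0
[ 0.5725 -0.1306  0.1799] [-3.10755455 -1.72335055 12.35268422] [-0.19572314  0.62057427  0.03667927]
```

Bail is upright over the carrier's middle. Firm the grip and start to lift gently.

```bash
python3 shift.py '[[0,0,0,0,0,0],[0,0,-0.001,0,0,0],[0,0,-0.002,0,0,0],[0,0,-0.002,0,0,0],[0,0,-0.003,0,0,0],[0,0,-0.004,0,0,0],[0,0,-0.004,0,0,0],[0,0,-0.004,0,0,0],[0,0,0,0,0,0],[0,0,0,0,0,0]]' 0.005 45
python3 - <<'E'
from h import *
for i in range(2):
    o=ctrl.get_obs();print(np.round(o['ee_pos'],4),np.round(o['force'],2),np.round(o['moment'],2))
    c=ctrl.camera('wrist')
S=ctrl.camera('scene')
cv2.imwrite('pics/lift1.png',c['pixels'])
# level check: knob px against expected if carrier raised by dz hanging level below TCP
P=o['ee_pos'];O=np.array([.5719,-.1303])
xc=np.array([.078,-.997]);yc=np.array([.997,.078])
g=cv2.inRange(cv2.cvtColor(c['pixels'],cv2.COLOR_BGR2HSV),(8,90,60),(25,255,255))
for dz in (0,.02):
    for a,b in[(-73,70),(73,70),(73,-70),(-73,-70)]:
        Q=[*(O+a/1000*xc+b/1000*yc),.024+dz];print(dz,(a,b),np.round(proj(c,Q,True)[0],1),np.round(proj(S,Q)[0],1))
x=np.where(g[60:330,130:450]);print('wood rows/cols',x[0].min()+60,x[0].max()+60,x[1].min()+130,x[1].max()+130)
k=max(cv2.findContours(g,0,1)[0],key=cv2.contourArea);print(cv2.boundingRect(k),cv2.approxPolyDP(cv2.convexHull(k),4,True).reshape(-1,2).tolist())
E
```

```text
time_s: 26.35
ee_pos: [0.5723, -0.131, 0.1988]
eef_rot: [3.142, -0.0, 0.076]
force: [-0.3, 0.3, -5.4]
grip_width: 0.0134
grip_force: 45.0
[ 0.5723 -0.131   0.1988] [-0.34  0.28 -5.44] [-0.06 -0.01  0.  ]
[ 0.5722 -0.131   0.1987] [-0.25  0.44 -5.74] [-0.02  0.05 -0.01]
0 (-73, 70) [212.6 134. ] [262.7 198. ]
0 (73, 70) [353.8 133.7] [295. 170.]
0 (73, -70) [348.4 260.9] [336.6 190.6]
0 (-73, -70) [218.6 261.1] [305.5 221.4]
0.02 (-73, 70) [208.2 134.2] [262.6 192.5]
0.02 (73, 70) [358.1 133.8] [295.2 164.6]
0.02 (73, -70) [351.9 268. ] [337.2 185.2]
0.02 (-73, -70) [215.1 268.2] [305.8 215.9]
wood rows/cols 68 329 131 359
(200, 133, 154, 135) [[353, 136], [345, 266], [206, 264], [200, 135]]
```

```bash
python3 shift.py '[[0,0,-0.005,0,0,0],[0,0,-0.009,0,0,0],[0,0,-0.01,0,0,0],[0,0,-0.011,0,0,0],[0,0,-0.011,0,0,0],[0,0,-0.011,0,0,0],[0,0,-0.01,0,0,0],[0,0,-0.008,0,0,0],[0,0,-0.005,0,0,0],[0,0,-0.003,0,0,0]]'; python3 shift.py '[[0,0,0,0,0,0],[0,0,0,0,0,0],[0,0,0,0,0,0],[0,0,0,0,0,0],[0,0,0,0,0,0],[0,0,0,0,0,0],[0,0,0,0,0,0],[0,0,0,0,0,0]]'
cat > lv.py <<'E'
from h import *
from scipy.optimize import least_squares
o=ctrl.get_obs();print(np.round(o['ee_pos'],4),np.round(o['force'],2),np.round(o['moment'],2),o['grip_width'])
T=ctrl.camera('top');c=ctrl.camera('wrist');S=ctrl.camera('scene')
cv2.imwrite('pics/Sf.png',S['pixels']);cv2.imwrite('pics/Wf.png',c['pixels'])
for n,q,f in(('W',c,True),('T',T,False),('S',S,False)):
    m=cv2.inRange(cv2.cvtColor(q['pixels'],cv2.COLOR_BGR2HSV),(8,80,60),(25,255,255))
    p=proj(q,[.572,-.13,.12],f)[0].astype(int);h=100 if f else 60
    z=np.zeros_like(m);s=np.s_[max(p[1]-h,0):p[1]+h,p[0]-h:p[0]+h];z[s]=m[s]
    k=max(cv2.findContours(z,0,1)[0],key=cv2.contourArea)
    print(n,p,cv2.contourArea(k),cv2.approxPolyDP(cv2.convexHull(k),3,True).reshape(-1,2).tolist())
    O=np.array([.5719,-.1303]);xc=np.array([.078,-.997]);yc=np.array([.997,.078]);Z=o['ee_pos'][2]-.178
    print('  exp',[np.round(proj(q,[*(O+a*xc+b*yc),.024+Z],f)[0],1).tolist() for a,b in[(-.073,.07),(.073,.07),(.073,-.07),(-.073,-.07)]])
E
python3 lv.py
```

```text
time_s: 27.5
ee_pos: [0.5723, -0.1311, 0.2822]
eef_rot: [3.142, -0.0, 0.076]
force: [-0.6, 0.0, -5.4]
grip_width: 0.0131
grip_force: 45.0
time_s: 28.3
ee_pos: [0.5723, -0.131, 0.2818]
eef_rot: [-3.142, -0.0, 0.076]
force: [-0.1, 0.1, -6.1]
grip_width: 0.013
grip_force: 45.0
[ 0.5723 -0.131   0.2818] [-0.08  0.11 -6.08] [-0.   -0.03  0.02] 0.01303542619101481
W [282 202] 12334.5 [[353, 136], [346, 266], [296, 301], [272, 301], [205, 263], [201, 134], [324, 132]]
  exp [[208.0, 134.3], [358.2, 133.9], [352.0, 268.3], [215.0, 268.6]]
T [315 209] 10.5 [[344, 261], [342, 268]]
  exp [[286.8, 185.3], [341.4, 182.3], [345.9, 234.1], [290.0, 237.2]]
S [301 167] 1321.5 [[320, 154], [320, 180], [305, 199], [260, 175], [262, 168], [296, 142]]
  exp [[262.0, 168.3], [296.2, 140.6], [340.2, 161.0], [307.4, 191.6]]
```

```bash
python3 - <<'E'
from h import *
c=ctrl.camera('wrist');P=ctrl.get_obs()['ee_pos'];Z=P[2]-.178
O=np.array([.5719,-.1303])+[0,.006];xc=np.array([.078,-.997]);yc=np.array([.997,.078])
for a,b in[(-.034,.034),(-.034,-.034),(.034,.034),(.034,-.034)]:
    s=O+a*xc+b*yc;p=proj(c,[*s,.02+Z],True)[0];print(np.round(s,4),np.round(p,1));circ(c,*p.astype(int),42,25,33,[.02+Z],2)
E
python3 lv.py | head -3
```

```text
[ 0.6031 -0.0877] [242.6 169.2]
[241.5 168.5] 32.4 [ 0.6038 -0.0866]
[246.5 165.5] 32.4 [ 0.6071 -0.0914]
[ 0.5354 -0.0931] [244.6 235.2]
[242.5 233.5] 30.2 [ 0.537  -0.0908]
[243.5 240.5] 30.2 [ 0.5294 -0.0922]
[ 0.6084 -0.1555] [311.7 169. ]
[309.5 167.5] 32.4 [ 0.6097 -0.1533]
[315.5 156.5] 30.2 [ 0.621  -0.1582]
[ 0.5407 -0.1608] [310.6 235.1]
[309.5 234.5] 30.2 [ 0.5412 -0.1597]
[313.5 233.5] 26.8 [ 0.5426 -0.1637]
[ 0.5723 -0.131   0.2818] [ 0.49 -0.36 -5.61] [-0.04 -0.03  0.01] 0.01297566626030474
W [282 202] 12336.5 [[351, 134], [352, 197], [346, 266], [296, 301], [272, 301], [205, 263], [201, 134]]
  exp [[208.0, 134.3], [358.2, 133.9], [352.0, 268.3], [215.0, 268.6]]
```

All four lids are where they belong relative to the board, and the carrier is still, level and about 0.10 m up.

```bash
python3 -c "
from station import ctrl
print(ctrl.hand_in())"
```

```text
the job is handed in; nothing more can be done
None
```

I handed the job in with the carrier held by its upright bail about 10 cm up, all four lids in their seats, and still and level as far as the camera and force readings show; the hand-in returned no verdict.

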